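# Take the rinse pot off its rail and stand it under the tap

### The job

Lift the wide square pot up and off the rail under the little shelf, leaving the slim caddy hanging, and keep it upright while you carry it to the tap. Stand it on the drip tray between the two jars, centred under the tap outlet, ready to be filled: set it down rather than drop it, do not knock the tap hard, and leave everything else where it is.

Things in the scene. Friction and masses are not known exactly. Their poses are not given: they have to be found in the camera images.
- pot: Wide square pot, bare aluminium, open top, 160 g: 60 deep (x), 56 wide (y), 90 mm high (z, up), walls 4. Origin: centre of its underside. Hook 36 mm wide on its back (+x): plate 86 to 92 mm high from x=30 to 56 lies on the rail, lip at x=50 to 56 reaches down to 70 mm height behind the rail: raise it more than 16 mm, then move it towards -x. Hangs at rack x=-43, underside 75 mm above the table.
- caddy: Slim caddy, bare aluminium, hung by the same kind of hook on the same rail about 150 mm from the pot, on its left or right: 60 deep, 30 wide, 90 mm high; origin and axes as the pot's. It must stay hanging.
- rack: Fixed steel rack, 360 mm wide (y), front -x, z up. Origin on the table below the middle of the upper rail, a flat bar along y, x=-6 to 6 mm, top 161 mm high. Lower back-rest bar: front face x=-12.5, 86 to 100 mm high. Posts at y=+-165. Plywood shelf above: x=-48 to 32 mm, underside 285 mm high, with jars on top up to 371 mm.
- shelf_edge (a point): Middle of the lower front edge of the rack's shelf, 285 mm above the table. The shelf overhangs the pot from 5 mm in front of the pot's centre, so the tool must come in leaning, from the front, about 30 degrees from vertical.
- tap: Fixed steel column tap, front -x, z up. Origin on the table straight below the outlet. Foot 90 x 110 mm, 20 mm high, centred at x=125; column 36 mm diameter at x=125, up to 280 mm; arm 28 mm diameter along x at 263 mm height; outlet head a cylinder 36 mm diameter at x=y=0, from 220 to 283 mm height. It overhangs the tray, so the tool must lean here too.
- outlet (a point): Centre of the tap's outlet, on the underside of the outlet head, 220 mm above the table.
- tray: Fixed drip tray under the outlet, 130 x 130 mm, rim 10 mm high and 5 mm thick, inner floor 5 mm above the table. Origin on the table at its centre; turned as the tap.
- jar_left: Loose lidded red paint jar, 68 mm diameter, 88 mm high, about 130 mm to the +y side of the tray's centre. Origin at its underside.
- jar_right: Loose lidded amber jar, 68 mm diameter, 92 mm high, about 130 mm to the -y side of the tray's centre. Origin at its underside.
- mug: White ceramic mug, 80 mm diameter, 92 mm high, a bystander. Origin at its underside.
- tub: Black open tub, 100 mm diameter, 100 mm high, a bystander. Origin at its underside.
- lid: Loose red jar lid, 80 mm diameter, 12 mm thick, lying flat, a bystander. Origin at its underside.
- white_jar: White lidded jar, 90 mm diameter, 120 mm high, a bystander. Origin at its underside.
Not all that is in view belongs to the job. What is shaped like the tray but red is not meant. What is shaped like the pot but purple is not meant.

How it is judged:
On the way:
1. the pot is in the fingers, off the rack and upright (within 20 degrees), at least 50 mm from where it hung (distance of pot from where it was at the start of the episode above 0.05 m and contact force between pot and rack below 0.01 N and contact force between pot and the fingers above 1 N and height (world z) of pot above 0.03 m and angle between pot's own z axis and vertical below 0.35 rad), for 0.1 s.
At the end, for the whole second after the job is handed in: The pot stands upright (within 3.4 degrees) and at rest on the floor of the drip tray (underside less than 8 mm above the table), its centre within 15 mm horizontally of the tap outlet's; the caddy still hangs on the rail, and it and all loose bystanders are within 40 mm of where they began (horizontal distance between pot and outlet below 0.015 m and z of pot in the frame of tray below 0.008 m and angle between pot's own z axis and vertical below 0.06 rad and linear speed of pot below 0.02 m/s and distance of each of jar_left, jar_right, mug, tub, lid, white_jar, caddy from where it was at the start of the episode below 0.04 m); the robot touches nothing.
It fails at once if the pot leans more than 35 degrees (angle between pot's own z axis and vertical above 0.61 rad).
It fails at once if the pot is dropped (faster than 0.6 m/s out of the fingers) (linear speed of pot above 0.6 m/s and contact force between pot and the fingers below 0.1 N).
It fails at once if the tap is knocked with more than 15 N (contact force between tap and anything else above 15 N).
It fails at once if the caddy or a loose bystander is moved more than 40 mm (distance of any of jar_left, jar_right, mug, tub, lid, white_jar, caddy from where it was at the start of the episode above 0.04 m).
It also fails if it takes over 58 s, if anything falls off the work surface, if the arm or the gripper's body presses on something with over 40 N, if the wrist force passes 120 N, or if a joint passes its speed limit or range.

### The arm

A 7-joint arm with a two-finger parallel gripper is mounted at the origin on the work surface. World frame = base frame: x ahead of the robot, y to its left, z up, the work surface at z = 0. Lengths are in m, angles in rad, forces in N, time in s.
With the tool pointing down it reaches from about 0.425 to 0.8 m from the base axis. Payload 8.3 kg.
Tool frame: the origin (TCP) lies on the centre line of the jaws, within the pads' length; the fingertips stand 25 mm ahead of it and the grasp point (between the pads) lies 6 mm ahead of it; z points along the fingers, y is the line along which they close (so a half turn about z gives the same grasp; the last joint's range is limited). The gripper opens to 85 mm and grips with 20 to 120 N. Pads are 22 mm wide; open, the fingers measure 114 mm over their backs; the gripper's body (76 mm by 85 mm) begins 54 mm behind the grasp point. The pads swing forward as they close: fully open they stand 13 mm farther back than shut.
Start: joints at [-1.339, 0.383, 0.016, 1.37, -0.006, 1.388, -0.046], TCP at [0.182, 0.598, 0.256] pointing down, gripper open.
Joint ranges: [-2.95, 2.95], [-0.25, 2.06], [-1.52, 1.56], [0.18, 2.33], [-1.44, 4.58], [0.02, 2.06], [-3.01, 3.01]. Speed limits (rad/s): [2.39, 2.39, 3.01, 3.01, 3.14, 3.14, 3.14].

### API

Orientations are given as a unit quaternion [w, x, y, z].
In Python, from workcell import robot, vision gives the robot as it stands.
- The arm moves only by the shell command python3 -m creep 'ROWS' [FORCE]. ROWS is JSON, one flat list of numbers, 7 for each row, row after row: the closure, from 0 (fully open) to 1 (shut), then the shift along the tool's x, y, z in mm, then the turn, a rotation vector about the tool's x, y, z in degrees. A call has 1 to 20 rows; each row is the pose to reach, as a shift and turn from the pose commanded when the call began, along the tool's axes at that moment; what a row does not reach only later rows make up. A row lasts 1/8 s, in which the tool goes at most 62.5 mm and 10.7 degrees, less where a joint would pass 70% of its speed; a pose out of reach is approached as far as the arm can. A call with a gripper value outside its range is refused whole. The fingers move at their own pace and stop on an object; FORCE is the grip in N (left out, the last holds). Time passes only in rows, so rows that repeat a pose let the fingers close. It gives the time, the measured TCP pose, the force, the opening and the grip force at its end, in the units of the state.
- robot.sense(): the state, without advancing time (a new reading comes with each control period).
- vision.grab_frame(name): name is "side" or "top" or "wrist"; returns (picture, depth): 480x640x3 uint8, red, green, blue; 480x640 float32, m along the optical axis (not along the pixel's ray), 0 where there is no reading.
- vision.calibration(name): a dict with "fx", "fy", "cx", "cy" (pixels), "world_from_camera" (4x4, takes a point from camera to world coordinates); the wrist camera has in their place "T_tool_cam" (4x4, takes a point from camera to tool coordinates, whose origin is the TCP and whose axes are the flange's). Camera axes: x right, y down, z forward; pixel columns grow to the right and rows downward; lengths in m; the calibration is good to about 2 mm. A picture is of the moment at which its call begins: read the wrist's pose just before it. calibration takes no time and is no camera call.
- robot.finish_job(): hands the job in; it is judged then, once.
The state is a dict: "clock": time; "q": joint angles; "qvel": joint speeds; "tau": joint torques, N m; "eef_pos": TCP position; "orientation": TCP orientation; "contact_force": force on the tool from outside, world axes, zero at the start; "torque": the same for the moment, N m; "gripper_width": finger opening in m; "grip_force": force on a finger pad.
Only numpy, scipy, OpenCV 4.12 (cv2) and the standard library are available. Lean on these libraries where they do the work, as an engineer would, in place of code of your own. Each camera call takes 0.05 s, during which the arm holds its last target. There are 200 camera calls.

## Working session

There is one attempt and no reset: what is moved stays moved. The work goes in short steps, Python scripts to look and compute and a shell command to move; the robot and the scene stay as the last step left them, time stands still between calls to the robot, and variables do not carry over. Pictures are saved under pics/ and viewed, at most 10 in all, crops included, and the job is handed in when it is done.

```bash
mkdir -p pics; ls; python3 - <<'E'
from workcell import robot, vision
import cv2, numpy as np
for n in ("side","top"):
    p,d=vision.grab_frame(n); cv2.imwrite(f"pics/{n}0.png",p[:,:,::-1]); np.save(f"pics/{n}0.npy",d)
    c=vision.calibration(n); print(n,c["fx"],c["cx"],c["cy"]); print(np.round(c["world_from_camera"],3))
print(np.round(vision.calibration("wrist")["T_tool_cam"],3))
s=robot.sense(); print(s)
E
```

```text
pics
side 569.7480992854976 310.0361488801814 239.1359087952566
[[ 0.972 -0.191  0.137  0.271]
 [-0.234 -0.745  0.625 -0.979]
 [-0.017 -0.64  -0.768  1.374]
 [ 0.     0.     0.     1.   ]]
top 525.236196002388 316.69962714611944 239.5030572329339
[[ 5.000e-03 -9.930e-01  1.180e-01  2.950e-01]
 [-1.000e+00 -5.000e-03  2.000e-03  3.000e-03]
 [-1.000e-03 -1.180e-01 -9.930e-01  1.768e+00]
 [ 0.000e+00  0.000e+00  0.000e+00  1.000e+00]]
[[-0.002 -0.955 -0.296  0.076]
 [ 1.    -0.002  0.     0.001]
 [-0.001 -0.296  0.955 -0.117]
 [ 0.     0.     0.     1.   ]]
{'clock': 0.1, 'q': array([-1.33890459,  0.38417831,  0.016394  ,  1.37107399, -0.00630956,
        1.388173  , -0.04653083]), 'qvel': array([-0.00138667, -0.00308609, -0.00016102, -0.00276123,  0.00088232,
       -0.00045325, -0.00126391]), 'tau': array([ 2.87337381e-03, -6.29142451e+01,  8.47103968e-01, -3.72763252e+01,
        1.66858721e-02,  1.04256757e-02, -2.00033116e-05]), 'eef_pos': array([0.18143919, 0.59765444, 0.25535256]), 'orientation': array([-1.18783475e-04,  1.46856200e-01,  9.89157450e-01, -8.83749286e-04]), 'contact_force': array([ 0.12624798, -0.48522527, -0.25859509]), 'torque': array([ 0.00903789, -0.0239142 ,  0.03303767]), 'grip_force': 0.0, 'gripper_width': 0.08519086259266183}
```

View pics/side0.png

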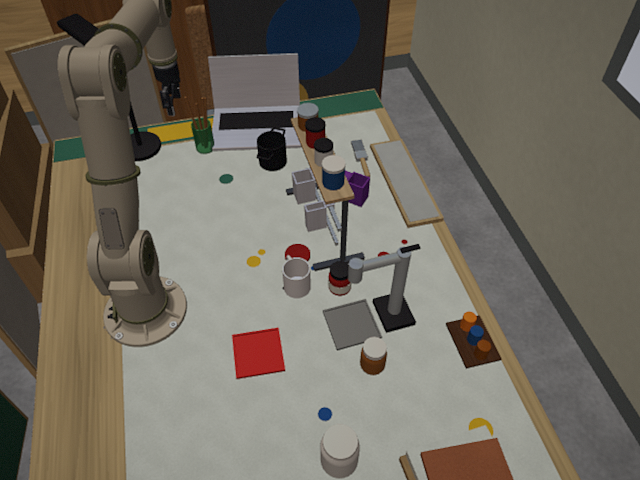

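View pics/top0.png

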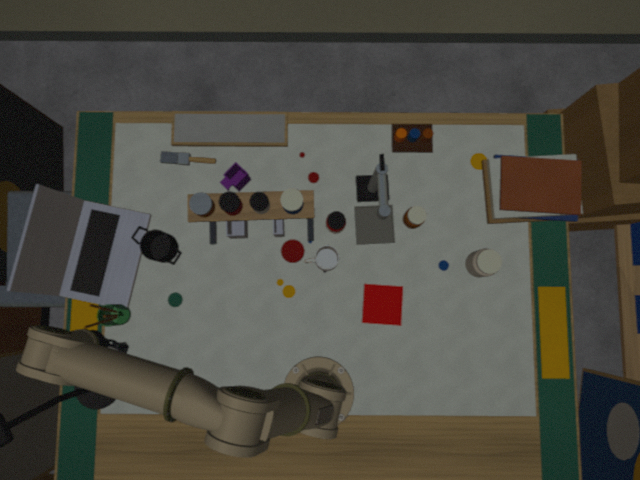

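Candidates for the pot: the wide bare one at top (237,228) / side (303,186), the slim bare caddy at top (279,227) / side (315,215), and the purple one at top (235,177) / side (357,188). I choose the wide bare one, to the left (+y). For the tray I choose the grey one at top (375,225), not the red one at (383,305). Next is a close crop plus measurements.

```bash
cat > h.py <<'E'
import numpy as np, cv2
from workcell import robot, vision
from scipy.spatial.transform import Rotation as R
def cloud(d,c,T):
    v,u=np.mgrid[:480,:640]
    P=np.stack([(u-c["cx"])/c["fx"]*d,(v-c["cy"])/c["fy"]*d,d],-1)
    P=P@T[:3,:3].T+T[:3,3]; P[d==0]=np.nan
    return P
def tool(s):
    T=np.eye(4); T[:3,:3]=R.from_quat(s["orientation"],scalar_first=True).as_matrix(); T[:3,3]=s["eef_pos"]; return T
E
python3 - <<'E'
from h import *
a=cv2.imread("pics/top0.png")[160:275,180:430]; b=cv2.imread("pics/side0.png")[80:380,260:440]
a=cv2.resize(a,None,fx=3,fy=3,interpolation=2); b=cv2.resize(b,None,fx=2,fy=2,interpolation=2)
im=np.zeros((345,750,3),np.uint8); im[:]=a; cv2.imwrite("pics/c1.png",im)
c=vision.calibration("top"); P=cloud(np.load("pics/top0.npy"),c,c["world_from_camera"])
Q=cloud(np.load("pics/side0.npy"),vision.calibration("side"),vision.calibration("side")["world_from_camera"])
def st(P,v0,v1,u0,u1,z0,z1,n):
    S=P[v0:v1,u0:u1].reshape(-1,3); S=S[(S[:,2]>z0)&(S[:,2]<z1)]
    if len(S)<5: print(n,len(S)); return
    (cx,cy),wh,an=cv2.minAreaRect(S[:,:2].astype(np.float32)*1000)
    print(n,len(S),"mean",np.round(S.mean(0),3),"rect",np.round([cx,cy,*wh,an],1),"z",np.round(np.percentile(S[:,2],[5,50,95]),3))
st(P,180,225,180,320,.28,.32,"shelf")
st(P,215,245,225,250,.14,.18,"pot rim")
st(P,215,245,270,290,.14,.18,"caddy rim")
st(P,200,250,350,400,.003,.03,"tray")
st(P,150,230,365,400,.24,.32,"tap")
st(P,200,220,374,396,.255,.32,"taphead")
for n,(u,v) in dict(jl=(336,222),jr=(415,217),mug=(325,259),tub=(158,246),lid=(292,251),wj=(486,262),purple=(235,177)).items(): st(P,v-22,v+22,u-22,u+22,.008,.2,n)
st(Q,160,210,285,325,.1,.19,"pot side"); st(Q,205,240,300,330,.1,.19,"caddy side"); st(Q,240,290,340,425,.22,.32,"tap side")
print(np.nanmedian(P[300:330,430:450,2]))
E
```

```text
shelf 1960 mean [0.559 0.181 0.3  ] rect [566.9 195.3  81.9 359.9   2.1] z [0.294 0.3   0.307]
pot rim 102 mean [0.514 0.26  0.159] rect [521.2 258.8  46.3  56.    1.2] z [0.142 0.161 0.171]
caddy rim 72 mean [0.523 0.127 0.16 ] rect [526.8 127.2  46.3  28.8   1.1] z [0.146 0.161 0.17 ]
tray 1341 mean [ 0.554 -0.185  0.008] rect [ 5.580e+02 -1.903e+02  1.694e+02  1.680e+02  1.000e-01] z [0.003 0.007 0.015]
tap 626 mean [ 0.624 -0.182  0.278] rect [ 632.9 -183.2  185.5   35.2    3.1] z [0.263 0.278 0.292]
taphead 189 mean [ 0.563 -0.186  0.279] rect [ 566.3 -187.7   34.5   50.7   85.4] z [0.265 0.281 0.287]
jl 526 mean [ 0.558 -0.064  0.058] rect [568.4 -57.4 145.4 144.5  89.9] z [0.009 0.079 0.094]
jr 494 mean [ 0.574 -0.31   0.066] rect [ 585.4 -322.3  147.9  144.7    0.9] z [0.009 0.086 0.097]
mug 427 mean [ 0.445 -0.015  0.043] rect [ 4.413e+02 -2.020e+01  1.446e+02  1.443e+02  2.000e-01] z [0.008 0.024 0.096]
tub 1070 mean [0.479 0.54  0.051] rect [482.2 530.9 147.  167.7   1.4] z [0.009 0.046 0.101]
lid 668 mean [0.477 0.083 0.03 ] rect [4.676e+02 9.060e+01 1.458e+02 1.456e+02 4.000e-01] z [0.009 0.014 0.147]
wj 876 mean [ 0.424 -0.527  0.094] rect [ 434.  -559.7  145.2  144.4    0. ] z [0.01  0.115 0.125]
purple 530 mean [0.711 0.282 0.057] rect [727.6 289.  138.9 148.1   0.8] z [0.009 0.064 0.095]
pot side 721 mean [0.528 0.228 0.14 ] rect [531.2 229.9  69.3 242.9   2.8] z [0.106 0.143 0.163]
caddy side 433 mean [0.531 0.117 0.137] rect [536.4 123.2  39.6  70.3  88.8] z [0.103 0.141 0.162]
tap side 1113 mean [ 0.62  -0.194  0.267] rect [ 629.2 -187.6  182.4   38.5    3.8] z [0.228 0.272 0.288]
0.0009855540683437747
```

View pics/c1.png

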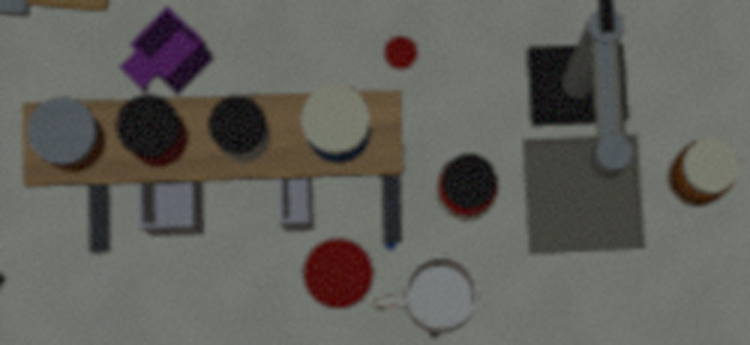

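The crop shows the wide bare pot at crop (172,207) hanging half under the shelf's left part. The slim caddy is at (296,203), the purple pot is behind the shelf, and the tap head is at (614,155) over the grey tray. The rim z of about 0.165, the width of 56 mm and the front face at x=0.499 all agree with the rack fit. I'll go to a leaned pre-grasp.

```bash
cat >> h.py <<'E'
def Rt(yaw,lean):  # tool z = lean from down toward +x of yawed frame, tool y along +y
    a=np.radians(lean); z=np.array([np.sin(a),0,-np.cos(a)]); y=np.array([0,1.,0]); x=np.cross(y,z)
    return R.from_euler('z',yaw,degrees=True).as_matrix()@np.stack([x,y,z],1)
def go(grasp,yaw,lean=30,back=0):
    """rows' shift/turn to bring the grasp point to 'grasp' (world), 'back' m behind along tool z"""
    s=robot.sense(); T=tool(s); Rn=Rt(yaw,lean); p=np.array(grasp)-Rn[:,2]*(.006+back)
    sh=T[:3,:3].T@(p-T[:3,3])*1000; rv=np.degrees(R.from_matrix(T[:3,:3].T@Rn).as_rotvec())
    print("tcp target",np.round(p,3),"shift",np.round(sh,1),"turn",np.round(rv,2),"clock",s["clock"])
E
python3 -c "
from h import *
go([.526,.259,.141],2.1,30,.1)"
```

```text
tcp target [0.473 0.257 0.233] shift [-378.  -241.1   23. ] turn [ -5.07 -29.74 -18.53] clock 0.1
```

```bash
python3 -m creep '[0,-20,-13,0,0,-2,-1, 0,-60,-38,0,-1,-5,-3, 0,-105,-67,0,-1,-9,-6, 0,-150,-96,0,-2,-13,-8, 0,-195,-124,5,-3,-17,-10, 0,-240,-153,10,-3,-21,-12, 0,-285,-182,15,-4,-25,-15, 0,-330,-210,20,-5,-28,-17, 0,-360,-230,23,-5,-29.7,-18.5, 0,-378,-241,23,-5,-29.7,-18.5, 0,-378,-241,23,-5,-29.7,-18.5, 0,-378,-241,23,-5,-29.7,-18.5]'; python3 - <<'E'
from h import *
go([.526,.259,.141],2.1,30,.0)
s=robot.sense(); p,d=vision.grab_frame("wrist"); c=vision.calibration("wrist"); P=cloud(d,c,tool(s)@c["T_tool_cam"])
cv2.imwrite("pics/w1.png",p[:,:,::-1]); np.save("pics/w1.npy",P)
E
```

```text
clock: 1.6
eef_pos: [0.4727, 0.2584, 0.2332]
orientation: [0.258, -0.018, 0.966, 0.005]
contact_force: [-0.6, 0.4, -0.1]
gripper_width: 0.0854
grip_force: 0.0
tcp target [0.523 0.259 0.146] shift [-1.000e-01 -1.400e+00  1.005e+02] turn [ 0.04 -0.03 -0.02] clock 1.6
```

View pics/w1.png

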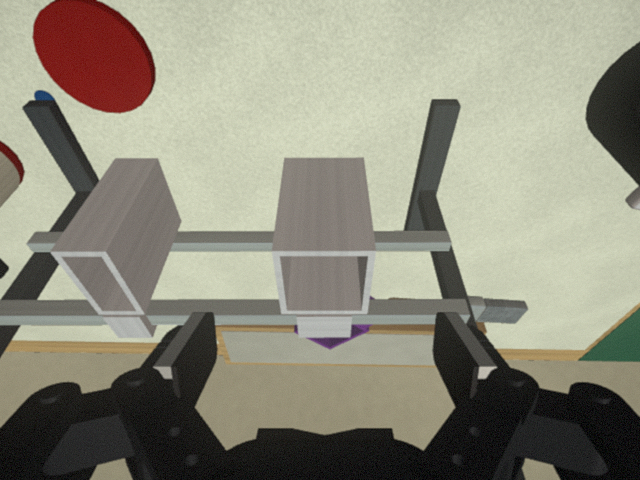

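The wrist view shows the pot's rim from (273,253) to (375,251) at the front and (280,313) to (368,312) at the back, centred between the pads. The caddy is at the left, (110,280). I'll check the pot's pose from this depth.

```bash
python3 - <<'E'
from h import *
P=np.load("pics/w1.npy")
F=P[175:245,295:355].reshape(-1,3)   # front face
F=F[np.isfinite(F).all(1)]
for r in (180,200,220,240):
    row=P[r,260:400]; ok=(row[:,2]>.06); print(r,np.round(row[ok][[3,-3]],4).tolist())
n=np.linalg.svd(F-F.mean(0))[2][2]; n*=-np.sign(n[0]); print("front normal",np.round(n,3),"yaw",np.degrees(np.arctan2(-n[1],-n[0])))
for u,v in [(277,256),(371,254),(284,310),(364,309),(325,250),(325,316),(325,333)]: print(u,v,np.round(np.nanmedian(P[v-1:v+2,u-1:u+2].reshape(-1,3),0),4))
E
```

```text
180 [[0.4989, 0.2338, 0.1], [0.4971, 0.286, 0.1]]
200 [[0.4984, 0.2335, 0.1207], [0.4971, 0.2864, 0.1201]]
220 [[0.4978, 0.2338, 0.1391], [0.4966, 0.2861, 0.1386]]
240 [[0.5595, 0.2154, 0.097], [0.5567, 0.3188, 0.0964]]
front normal [-0.999 -0.037 -0.021] yaw 2.124258990329672
277 256 [0.5018 0.2344 0.1635]
371 254 [0.498  0.2852 0.1636]
284 310 [0.5534 0.236  0.1644]
364 309 [0.5501 0.2872 0.1645]
325 250 [0.4969 0.2604 0.1625]
325 316 [0.5567 0.2625 0.1662]
325 333 [0.577  0.2632 0.167 ]
```

```bash
python3 -c "
from h import *
go([.523,.261,.141],2.1,30,0)"
```

```text
tcp target [0.52  0.261 0.146] shift [ 2.4  0.4 99.1] turn [ 0.06 -0.03  0.02] clock 1.65
```

```bash
python3 -m creep '[0,2,0,20,0,0,0, 0,2.5,0.5,45,0,0,0, 0,2.5,0.5,70,0,0,0, 0,2.5,0.5,90,0,0,0, 0,2.5,0.5,99,0,0,0, 0,2.5,0.5,99,0,0,0]' && python3 -m creep '[0.2,0,0,0,0,0,0, 0.4,0,0,0,0,0,0, 1,0,0,0,0,0,0, 1,0,0,0,0,0,0, 1,0,0,0,0,0,0, 1,0,0,0,0,0,0, 1,0,0,0,0,0,0]' 50
```

```text
clock: 2.4
eef_pos: [0.5201, 0.2603, 0.1458]
orientation: [0.258, -0.018, 0.966, 0.005]
contact_force: [0.0, -0.5, -0.2]
gripper_width: 0.0854
grip_force: 0.0
clock: 3.28
eef_pos: [0.5204, 0.2604, 0.1472]
orientation: [0.259, -0.017, 0.966, 0.006]
contact_force: [-5.5, -1.9, 7.5]
gripper_width: 0.0557
grip_force: 51.7
```

```bash
python3 -m creep '[1,-2,0,-3.5,0,0,0, 1,-5,0,-8.7,0,0,0, 1,-8,0,-13.9,0,0,0, 1,-11,0,-19,0,0,0, 1,-14,0,-24.2,0,0,0, 1,-16,0,-27.7,0,0,0, 1,-16,0,-27.7,0,0,0]'; python3 - <<'E'
from h import *
s=robot.sense(); p,d=vision.grab_frame("wrist"); c=vision.calibration("wrist"); P=cloud(d,c,tool(s)@c["T_tool_cam"])
cv2.imwrite("pics/w2.png",p[:,:,::-1]); np.save("pics/w2.npy",P)
E
```

```text
clock: 4.15
eef_pos: [0.5207, 0.26, 0.1788]
orientation: [0.259, -0.017, 0.966, 0.005]
contact_force: [-0.1, -0.4, -1.2]
gripper_width: 0.0556
grip_force: 53.5
```

View pics/w2.png

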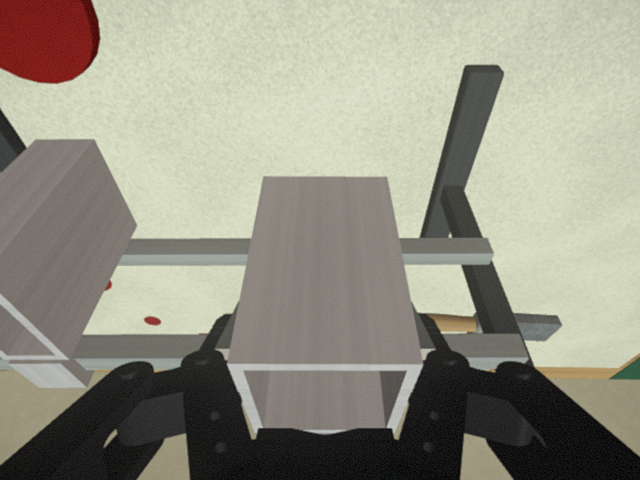

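The pot (rim at (240–415,365)) is lifted, the load reads 1.2 N, and the caddy at the left still hangs. Next I measure the pot's pose in the hand and refine the tap target.

```bash
python3 - <<'E'
from h import *
P=np.load("pics/w2.npy"); F=P[200:350,275:375].reshape(-1,3); F=F[np.isfinite(F).all(1)]
n=np.linalg.svd(F-F.mean(0))[2][2]; n*=-np.sign(n[0]); print("front mean",F.mean(0).round(4),"normal",n.round(3),"yaw",np.degrees(np.arctan2(-n[1],-n[0])))
for v in (182,250,330,361):
    r=P[v,220:430]; r=r[(r[:,0]<.53)&(r[:,2]>.08)]; print(v,r[[2,-3]].round(4).tolist())
# tap/tray from the top and side clouds
for n,box in (("top",(150,235,355,400)),("side",(240,330,345,425))):
    c=vision.calibration(n); Q=cloud(np.load(f"pics/{n}0.npy"),c,c["world_from_camera"])[box[0]:box[1],box[2]:box[3]].reshape(-1,3)
    A=Q[(Q[:,2]>.255)&(Q[:,2]<.3)]
    # head+arm: rect fit on upper points
    q=A[(A[:,0]>.58)&(A[:,0]<.66)]; k=np.polyfit(q[:,0],q[:,1],1); print(n,"arm slope deg",np.degrees(np.arctan(k[0])),"arm y at .56",np.polyval(k,.56),len(q))
    H=A[A[:,0]<.575]; H=H[np.abs(H[:,1]-np.polyval(k,H[:,0]))<.03]; print(" head minx",np.percentile(H[:,0],[1,3,10]),"y",np.percentile(H[:,1],[2,98]), "z",np.percentile(H[:,2],[50,95]))
c=vision.calibration("top"); P=cloud(np.load("pics/top0.npy"),c,c["world_from_camera"])
im=cv2.imread("pics/top0.png").astype(int)
# tray colour blob
g=im[225,365]; m=(np.abs(im-g).sum(2)<40).astype(np.uint8); m=cv2.morphologyEx(m,2,np.ones((3,3),np.uint8))
k,l,st,ce=cv2.connectedComponentsWithStats(m); i=l[225,365]; print(g,st[i],cv2.minAreaRect(P[l==i][:,:2].astype(np.float32)))
E
```

```text
front mean [0.4977 0.2601 0.1602] normal [-0.999 -0.031 -0.018] yaw 1.7520414259593384
182 [[0.4997, 0.2334, 0.1091], [0.4979, 0.2871, 0.1092]]
250 [[0.499, 0.2331, 0.1505], [0.4983, 0.2875, 0.1495]]
330 [[0.5174, 0.2236, 0.1731], [0.5142, 0.2975, 0.1737]]
361 [[0.4985, 0.2306, 0.194], [0.4967, 0.2895, 0.194]]
top arm slope deg 2.783943799672231 arm y at .56 -0.18609153456607327 259
 head minx [0.54108085 0.54147746 0.54372758] y [-0.20382578 -0.17025116] z [0.28279447 0.2878293 ]
side arm slope deg 2.9353417107782085 arm y at .56 -0.19561280322246427 350
 head minx [0.53872962 0.53942637 0.54143521] y [-0.20907286 -0.17472775] z [0.27904142 0.2840307 ]
[60 67 64] [ 355  206   39   38 1260] ((0.5602291822433472, -0.19198498129844666), (0.16892732679843903, 0.0922112688422203), 32.208560943603516)
```

```bash
python3 -m creep '[1,4.9,0,-7.5,0,0,0, 1,12.3,0,-18.7,0,0,0, 1,22.7,0,-32.7,0,0,0, 1,35.3,0,-46.9,0,0,0, 1,48.1,0,-56.7,0,0,0, 1,58.5,0,-62.7,0,0,0, 1,63.7,0,-65.7,0,0,0, 1,63.7,0,-65.7,0,0,0]' && python3 -m creep '[1,0,-8,0,0,0,0, 1,0,-22,0,0,0,0, 1,0,-42,0,0,0,0, 1,0,-66,0,0,0,0, 1,0,-92,0,0,0,0, 1,0,-119,0,0,0,0, 1,0,-146,0,0,0,0, 1,0,-173,0,0,0,0, 1,0,-200,0,0,0,0, 1,0,-227,0,0,0,0, 1,0,-254,0,0,0,0, 1,0,-281,0,0,0,0, 1,0,-308,0,0,0,0, 1,0,-335,0,0,0,0, 1,0,-362,0,0,0,0, 1,0,-388,0,0,0,0, 1,0,-410,0,0,0,0, 1,0,-428,0,0,0,0, 1,0,-440,0,0,0,0, 1,0,-446,0,0,0,0]'; python3 - <<'E'
from h import *
s=robot.sense(); print(s["eef_pos"],s["grip_force"],s["q"].round(2)); p,d=vision.grab_frame("wrist"); c=vision.calibration("wrist"); P=cloud(d,c,tool(s)@c["T_tool_cam"])
cv2.imwrite("pics/w3.png",p[:,:,::-1]); np.save("pics/w3.npy",P)
E
```

```text
clock: 5.2
eef_pos: [0.4323, 0.2567, 0.2032]
orientation: [0.259, -0.017, 0.966, 0.005]
contact_force: [0.7, -0.6, -1.4]
gripper_width: 0.0555
grip_force: 53.5
clock: 7.7
eef_pos: [0.4481, -0.1899, 0.203]
orientation: [0.259, -0.017, 0.966, 0.005]
contact_force: [-0.8, 0.6, -2.0]
gripper_width: 0.0554
grip_force: 53.7
[ 0.4480723  -0.18990577  0.20301651] 53.65824580192566 [ 0.57 -0.15 -0.05  2.19 -0.44  0.69  2.41]
```

View pics/w3.png

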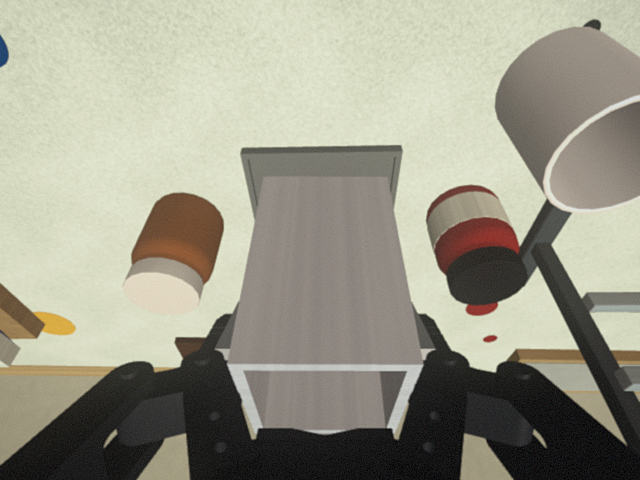

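The pot is held upright. The tray's front rim shows from (242,150) to (402,148) behind it, the jars are at (180,250) and (475,245), and the mug is at the top right. I'll measure the tray's front rim and centre.

```bash
python3 - <<'E'
from h import *
P=np.load("pics/w3.npy")
L=[];
for u in range(250,396,5):
    col=P[140:165,u]; ok=np.where(col[:,2]>.0055)[0]; L.append(col[ok[0]])
L=np.array(L); k=np.polyfit(L[:,1],L[:,0],1); yaw=-np.degrees(np.arctan(k[0])); print("front x,yaw",np.polyval(k,-.19),yaw,"z",L[:,2].mean())
for v in (149,151,152,153,154): 
    r=P[v,225:420]; ok=np.where(r[:,2]>.0055)[0]; print(v,225+ok[[0,-1]],r[ok[[0,-1]]].round(4).tolist())
q=P[200:350,275:375].reshape(-1,3); q=q[np.isfinite(q).all(1)]; n=np.linalg.svd(q-q.mean(0))[2][2]; n*=-np.sign(n[0]); print("pot front",q.mean(0).round(4),n.round(3))
for v,u0,u1 in ((260,120,230),(260,420,520)):
    r=P[v-30:v+30,u0:u1].reshape(-1,3); r=r[r[:,2]>.03]; print(np.nanpercentile(r,[2,98],axis=0).round(3).tolist())
E
```

```text
front x,yaw 0.49150637104814576 2.9670616192843644 z 0.0066527763760716955
149 [304 401] [[0.492, -0.204, 0.0055], [0.4889, -0.1261, 0.0065]]
151 [241 402] [[0.4952, -0.2548, 0.006], [0.4883, -0.126, 0.0103]]
152 [241 402] [[0.4954, -0.2546, 0.0071], [0.4896, -0.1256, 0.0096]]
153 [240 402] [[0.4953, -0.2552, 0.0087], [0.491, -0.1253, 0.009]]
154 [240 401] [[0.4966, -0.2555, 0.0081], [0.4915, -0.1261, 0.0097]]
pot front [ 0.4251 -0.1898  0.1845] [-0.999 -0.03  -0.017]
[[0.543, -0.34, 0.037], [0.58, -0.283, 0.092]]
[[0.528, -0.089, 0.042], [0.566, -0.033, 0.088]]
```

```bash
python3 -m creep '[1,0.5,0,8.9,0,0,0, 1,1.3,0,22.3,0,0,0, 1,3.3,0,39.7,0,0,0, 1,4.4,0,57.5,0,0,0, 1,4.6,-0.5,75.9,0,0,0, 1,3.9,-1,94.7,0,0,0, 1,0.5,-1,112.9,0,0,0, 1,-5.4,-1.2,126.7,0,0,0, 1,-13.3,-1.5,137,0,0,0, 1,-21.4,-1.8,142.9,0,0,0, 1,-28.4,-1.8,146.9,0,0,0, 1,-32.3,-1.8,149.1,0,0,0, 1,-32.3,-1.8,149.1,0,0,0]'; python3 - <<'E'
from h import *
s=robot.sense(); p,d=vision.grab_frame("wrist"); c=vision.calibration("wrist"); P=cloud(d,c,tool(s)@c["T_tool_cam"])
q=P[200:340,280:370].reshape(-1,3); q=q[np.isfinite(q).all(1)]; n=np.linalg.svd(q-q.mean(0))[2][2]; n*=-np.sign(n[0]); print("pot front",q.mean(0).round(4),n.round(3))
L=[]
for v in range(100,240,4):
    L.append((v,P[v,320].round(4).tolist()))
print(L[::3])
p2,_=vision.grab_frame("side"); im=np.hstack([cv2.resize(p,(400,300)),cv2.resize(p2[230:380,270:470],(400,300))]); cv2.imwrite("pics/w4.png",im[:,:,::-1])
E
```

```text
clock: 9.38
eef_pos: [0.5514, -0.1871, 0.0903]
orientation: [0.259, -0.017, 0.966, 0.005]
contact_force: [-0.0, 0.6, -1.1]
gripper_width: 0.0554
grip_force: 53.7
pot front [ 0.5284 -0.187   0.0698] [-0.999 -0.031 -0.018]
[(100, [0.4995, -0.1898, 0.005]), (112, [0.5049, -0.1897, 0.0046]), (124, [0.5105, -0.1895, 0.0046]), (136, [0.5164, -0.1894, 0.0046]), (148, [0.5226, -0.1892, 0.0045]), (160, [0.5292, -0.1891, 0.0044]), (172, [0.5359, -0.1889, 0.0047]), (184, [0.5293, -0.1889, 0.0225]), (196, [0.5298, -0.1889, 0.03]), (208, [0.5284, -0.1888, 0.0394]), (220, [0.5282, -0.1888, 0.0467]), (232, [0.5281, -0.1887, 0.0534])]
```

View pics/w4.png

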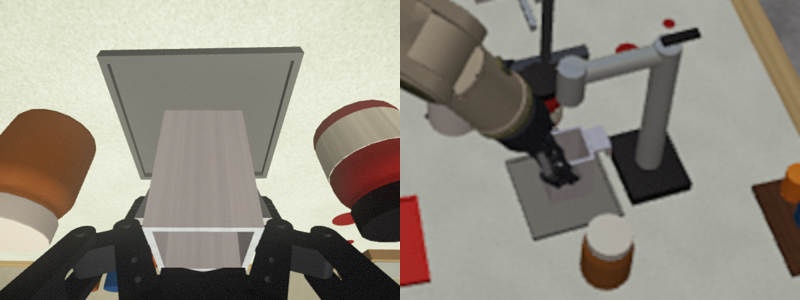

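Wrist: the pot is over the tray floor, between the jars. Side (right half): the pot is at (580,150) under the head at (572,80), clear of the tap. The pot's centre is at (0.558,-0.186) against the target (0.5575,-0.187). Lowering gently.

```bash
python3 -m creep '[1,1.5,0,2.6,0,0,0, 1,3,0,5.2,0,0,0, 1,4.5,0,7.8,0,0,0, 1,5.5,0,9.5,0,0,0, 1,6,0,10.4,0,0,0, 1,6.5,0,11.3,0,0,0, 1,6.5,0,11.3,0,0,0]'
```

```text
clock: 10.35
eef_pos: [0.5519, -0.1871, 0.0782]
orientation: [0.26, -0.017, 0.966, 0.005]
contact_force: [-3.5, 1.3, 9.0]
gripper_width: 0.0556
grip_force: 54.9
```

```bash
python3 -m creep '[1,0,0,0,0,0,0, 1,0,0,0,0,0,0]' 20 && python3 -m creep '[0.3,0,0,0,0,0,0, 0.2,0,0,0,0,0,0, 0,0,0,0,0,0,0, 0,0,0,0,0,0,0, 0,0,0,0,0,0,0, 0,0,0,0,0,0,0]'; python3 - <<'E'
from h import *
s=robot.sense(); p,d=vision.grab_frame("wrist"); c=vision.calibration("wrist"); P=cloud(d,c,tool(s)@c["T_tool_cam"])
q=P[200:340,280:370].reshape(-1,3); q=q[np.isfinite(q).all(1)]; n=np.linalg.svd(q-q.mean(0))[2][2]; n*=-np.sign(n[0]); print("pot front",q.mean(0).round(4),n.round(3))
E
```

```text
clock: 10.6
eef_pos: [0.5519, -0.1871, 0.0782]
orientation: [0.26, -0.017, 0.966, 0.005]
contact_force: [-4.0, 1.8, 7.9]
gripper_width: 0.0557
grip_force: 54.9
clock: 11.35
eef_pos: [0.551, -0.187, 0.0769]
orientation: [0.259, -0.017, 0.966, 0.005]
contact_force: [-0.0, -0.1, -0.7]
gripper_width: 0.085
grip_force: 0.0
pot front [ 0.5293 -0.187   0.0553] [-0.999 -0.032 -0.   ]
```

Released cleanly; the pot stands on the tray. I'll retreat along the tool axis and check.

```bash
python3 -m creep '[0,0,0,-8,0,0,0, 0,0,0,-22,0,0,0, 0,0,0,-40,0,0,0, 0,0,0,-60,0,0,0, 0,0,0,-80,0,0,0, 0,0,0,-95,0,0,0, 0,0,0,-100,0,0,0, 0,0,0,-100,0,0,0]'; python3 - <<'E'
from h import *
s=robot.sense(); p,d=vision.grab_frame("wrist"); c=vision.calibration("wrist"); P=cloud(d,c,tool(s)@c["T_tool_cam"])
np.save("pics/w5.npy",P)
p2,_=vision.grab_frame("side"); im=np.hstack([cv2.resize(p,(400,300)),cv2.resize(p2[130:380,250:450],(400,500))[:300*1] if 0 else cv2.resize(p2[130:380,220:553],(400,300))]); cv2.imwrite("pics/w5.png",im[:,:,::-1])
E
```

```text
clock: 12.4
eef_pos: [0.5012, -0.189, 0.1639]
orientation: [0.259, -0.017, 0.966, 0.005]
contact_force: [0.0, 0.5, -0.3]
gripper_width: 0.0854
grip_force: 0.0
```

View pics/w5.png

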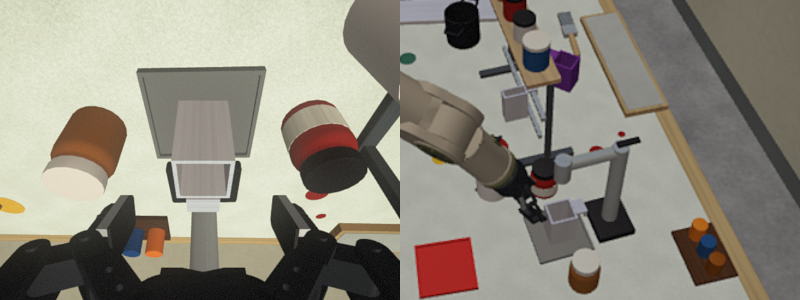

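The pot stands upright in the tray (wrist left half, rim (175–232,165–198)), in line with the tap column at (203,240). The jars are untouched and the caddy still hangs at (515,103). One last numeric check before handing in.

```bash
python3 - <<'E'
from h import *
P=np.load("pics/w5.npy")
q=P[175:250,300:360].reshape(-1,3); q=q[np.isfinite(q).all(1)]; n=np.linalg.svd(q-q.mean(0))[2][2]; n*=-np.sign(n[0])
print("pot front",q.mean(0).round(4),n.round(3),"centre",(q.mean(0)-.03*n).round(4))
L=[]
for u in range(230,415,5):
    col=P[100:130,u]; ok=np.where(col[:,2]>.0055)[0]
    if len(ok): L.append(col[ok[0]])
L=np.array(L); m=L[[0,-1]]; print(m.round(4), "tray centre",(m.mean(0)[:2]+.065*np.array([.9987,.052])).round(4))
r=P[312:330,300:350].reshape(-1,3); 
col=P[385:420,290:360].reshape(-1,3); col=col[col[:,0]<.75]; print("column",len(col),np.nanpercentile(col,[3,50,97],axis=0).round(3).tolist())
E
```

```text
pot front [ 0.5293 -0.184   0.0575] [-0.999 -0.032 -0.001] centre [ 0.5593 -0.1831  0.0576]
[[ 0.4952 -0.248   0.0058]
 [ 0.4887 -0.1349  0.0071]] tray centre [ 0.5568 -0.1881]
column 1565 [[0.663, -0.197, 0.109], [0.666, -0.181, 0.122], [0.678, -0.164, 0.134]]
```

```bash
python3 -c "
from workcell import robot
print(robot.finish_job())"
```

```text
the job is handed in; nothing more can be done
None
```

The pot stands upright on the drip tray, its centre about 5 mm from directly below the tap outlet by my last camera measurement. The caddy still hung on the rail and the jars looked unmoved; the job is handed in, but no verdict was returned.

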